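# Make up the bonding kit and the filling kit at the glass conservation bench

### The arm

A 6-joint arm with a two-finger parallel gripper is mounted at the origin on the work surface. World frame = base frame: x ahead of the robot, y to its left, z up, the work surface at z = 0. Lengths are in m, angles in degrees, forces in N, time in s.
With the tool pointing down it reaches from about 0.375 to 0.75 m from the base axis. Payload 9 kg.
Tool frame: the origin (TCP) lies where the fingers leave the gripper's body, on its centre line; the fingertips stand 73 mm ahead of it and the grasp point (between the pads) lies 54 mm ahead of it (robot.tip_reach is the distance from the TCP to the fingertips, in m); z points along the fingers, y is the direction in which the jaws open and shut (so a half turn about z gives the same grasp; the last joint's range is limited). The gripper opens to 85 mm and grips with 20 to 120 N. Pads are 22 mm wide; open, the fingers measure 114 mm over their backs; the gripper's body (76 mm by 85 mm) begins 54 mm behind the grasp point. The pads swing forward as they close: fully open they stand 13 mm farther back than shut.
Start: joints at [59.605, 5.964, 5.575, 89.605, 0, 77.527], TCP at [0.185, 0.571, 0.304] pointing down, gripper open.
Joint ranges: [-171.21, 171.21], [-48.23, 106.86], [-62.78, 66.21], [-105.2, 120.99], [-86.42, 89.51], [-180, 180]. Speed limits (degrees/s): [127.2, 127.2, 147.25, 180, 180, 180].

### API

Orientations are given as [roll, pitch, yaw] about the fixed x, y, z axes, in that order (R = Rz(yaw) Ry(pitch) Rx(roll)).
In Python, from plant import robot gives the robot as it stands. Calls block until the motion is done:
- robot.move_pose(position, orientation): joint-space move of the TCP to a pose.
- robot.line_to(position, vel=0.15, rotation=None, guard=None): straight line of the TCP; rotation=None keeps the orientation; vel is the mean speed in m/s. With guard (N) it stops when the force on the tool has changed by that much, and returns True; else False.
- robot.goto_joints(angles): joint-space move.
- robot.set_gripper(opening): finger opening in m; the grip force is fixed at half the most; returns when the fingers have stopped.
- robot.pause(seconds).
- robot.ik(position, orientation): joint angles nearest the present ones, or None.
- robot.observe(): the state.
- robot.grab_frame(name): name is "side" or "top"; returns the picture (420x560x3 uint8, blue, green, red); there is no depth.
- robot.get_calibration(name): a dict with "vertical_fov" (degrees; the focal length in pixels is half the picture's height over the tangent of half this angle, whatever the lens; pixels are square), "cx", "cy" (the principal point, pixels), "rvec" (rotation vector, rad) and "tvec" (3), from world to camera coordinates, as OpenCV has them. Camera axes: x right, y down, z forward; pixel columns grow to the right and rows downward; lengths in m; the calibration is good to about 2 mm. A picture is of the moment at which its call begins. get_calibration takes no time and is no camera call.
A pose or a line that the arm cannot do raises robot.IKError and nothing moves.
- robot.job_done(): hands the job in, once; it reports no verdict.
The state is a dict: "time": time; "q": joint angles; "qvel": joint speeds; "joint_torque": joint torques, N m; "tool_pos": TCP position; "tcp_rot": TCP orientation; "ft_force": force on the tool from outside, world axes, zero at the start; "torque": the same for the moment, N m; "gripper_width": finger opening in m.
Only numpy, scipy, OpenCV 4.12 (cv2) and the standard library are available. Lean on these libraries where they do the work, as an engineer would, in place of code of your own. Each camera call takes 0.05 s, during which the arm holds its last target.

### The job

Make up two kits from the stock in the middle of the bench. Bonding kit, in the blue tray: the wooden board lying flat in the cream rectangular outline and lined up with it, the brass weight then standing centred on the board, and the red-capped dropper bottle standing centred on the red ring. Filling kit, in the white tray: the black-lidded jar standing centred on the black ring and the yellow-lidded jar centred on the yellow ring; leave the green-capped bottle and the green glass beaker standing where they are.

Things in the scene. Friction and masses are not known exactly. Their poses are not given: they have to be found in the camera images.
- blue_tray: Blue tray, 200 (x) by 130 (y) mm, fixed, its x axis within 0.4 rad of world x. Rim 14 mm high, 4 mm thick. Origin: centre of its underside, z up; floor surface at z = 4 mm. Marks on the floor: cream outline for the board, 46 (x) by 70 (y) mm inside its 4 mm line, centred at x = -40 mm, y = 0; red ring for the bottle, 38 mm inside and 50 mm outside diameter, centred at x = +55 mm, y = 0.
- white_tray: White tray, 200 (x) by 130 (y) mm, fixed, its x axis within 0.4 rad of world x. Rim 14 mm high, 4 mm thick. Origin: centre of its underside, z up; floor surface at z = 4 mm. Marks on the floor: black ring centred at x = -45 mm, y = 0, yellow ring centred at x = +50 mm, y = 0, each 44 mm inside and 56 mm outside diameter.
- press_board: Brown wooden pressing board, a flat block 46 mm (x) by 70 mm (y) by 14 mm thick (z), about 35 g. Origin: centre of its underside; y along its long side. Loose, lies flat among the stock, its long side within 0.5 rad of the world y axis; either way round is the same.
- brass_weight: Brass weight, a cylinder 32 mm across and 32 mm high with a small knob on top (18 mm across, from 36 to 44 mm height), about 240 g. Origin: centre of its underside, z up its axis. Loose, stands upright among the stock.
- red_bottle: Amber glass dropper bottle with a red screw cap and teat: body 32 mm across and 36 mm high, narrowing to the 21 mm cap, 68 mm high in all, about 60 g. Origin: centre of its underside, z up its axis. Loose, stands upright among the stock.
- black_jar: Round jar with a black lid and dark grey-green contents: body 36 mm across and 35 mm high, lid 38 mm across from 38 to 50 mm height, about 90 g. Origin: centre of its underside, z up its axis. Loose, stands upright among the stock.
- yellow_jar: Round jar with a yellow lid and light grey contents: body 36 mm across and 35 mm high, lid 38 mm across from 38 to 50 mm height, about 90 g. Origin: centre of its underside, z up its axis. Loose, stands upright among the stock.
- green_bottle: Amber glass dropper bottle with a green screw cap and teat: body 32 mm across and 36 mm high, narrowing to the 21 mm cap, 68 mm high in all, about 60 g. Origin: centre of its underside, z up its axis. Not part of either kit: it stands among the stock and stays where it is.
- beaker: Small green glass beaker, open at the top, 42 mm across the rim and 55 mm high, about 50 g. Origin: centre of its underside. Not part of either kit: it stands empty among the stock and stays where it is.
Mind the look-alikes: they are no part of the job. Several things have the shape of the press_board; the one meant has the colours described above.

How it is judged:
By the outcome, as a careful person would: the job done as asked, in the order asked, and still so for the second after the job is handed in, with the robot touching nothing.
It also fails if it takes over 125 s, if anything falls off the work surface, if the arm or the gripper's body presses on something with over 40 N, if the wrist force passes 120 N, or if a joint passes its speed limit or range.

## Working session

There is one attempt and no reset: what is moved stays moved. The work goes in short steps, each a Python script; the robot and the scene stay as the last script left them, time stands still between calls to the robot, and variables do not carry over. Pictures are saved under pics/ and viewed, and the job is handed in when it is done.

```bash
ls; mkdir -p pics; python3 - <<'E'
from plant import robot
import cv2
for n in ("top","side"):
    f=robot.grab_frame(n); cv2.imwrite(f"pics/{n}0.png",f); print(n,robot.get_calibration(n))
o=robot.observe();print(o["time"],o["tool_pos"],o["tcp_rot"],o["gripper_width"],robot.tip_reach)
E
```

```text
pics
top {'vertical_fov': 42.44073106526889, 'cx': 294.1813732865655, 'cy': 213.07501323971883, 'rvec': array([ 2.11834582, -2.18171373,  0.12746509]), 'tvec': array([0.02516225, 0.49663242, 1.15285143])}
side {'vertical_fov': 56.2114465989057, 'cx': 279.9273055633924, 'cy': 208.57724509583767, 'rvec': array([ 0.15306704, -2.72117885,  1.50512573]), 'tvec': array([0.49929968, 0.08240475, 0.76793087])}
0.1 [0.18452203 0.57071084 0.30318281] [-1.79933848e+02 -1.53781752e-02  1.62076161e+02] 0.08500931574067724 0.0726
```

View pics/top0.png

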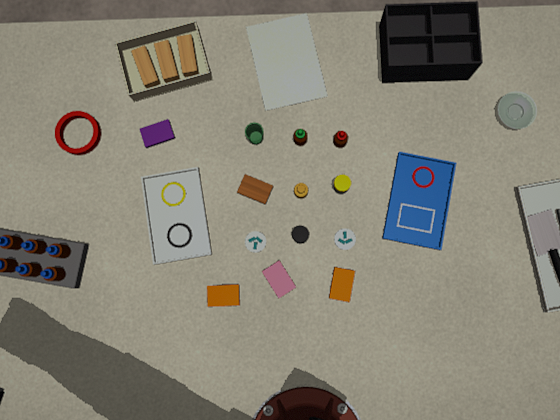

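View pics/side0.png

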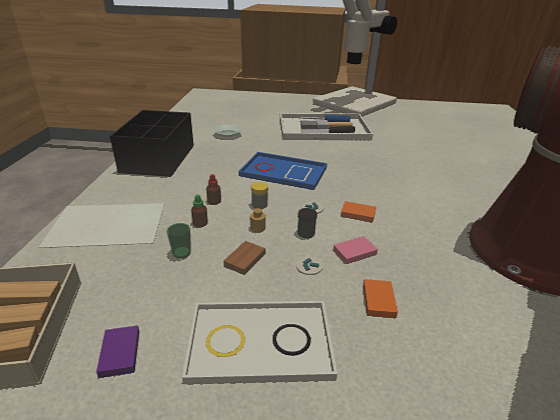

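The top view shows the stock grid: beaker (255,133), green bottle (300,136), red bottle (340,138), brown board (255,189), brass weight (301,190), yellow jar (342,184) and black jar (300,234). The white tray is at left (178,215) and the blue tray at right (420,200).

Board-shaped candidates are brown (255,189), purple (157,133), pink (279,279), orange (223,295) and orange (342,284). Only the brown, wood-grained one fits "brown wooden", so I'll confirm it in a crop.

```bash
python3 - <<'E'
import cv2
f=cv2.imread("pics/top0.png")
cv2.imwrite("pics/crop1.png",cv2.resize(f[110:310,130:370],None,fx=3.3,fy=3,interpolation=cv2.INTER_CUBIC)[:600,:800])
cv2.imwrite("pics/crop2.png",cv2.resize(f[140:260,370:470],None,fx=5,fy=5,interpolation=cv2.INTER_CUBIC))
E
cat > h.py <<'E'
import numpy as np,cv2
from plant import robot
class Cam:
    def __init__(s,n):
        c=robot.get_calibration(n); s.R=cv2.Rodrigues(c["rvec"])[0]; s.t=c["tvec"]
        s.f=210/np.tan(np.radians(c["vertical_fov"]/2)); s.cx,s.cy=c["cx"],c["cy"]; s.C=-s.R.T@s.t
    def ray(s,p): return s.R.T@np.array([(p[0]-s.cx)/s.f,(p[1]-s.cy)/s.f,1])
    def plane(s,p,z):
        d=s.ray(p); return s.C+d*(z-s.C[2])/d[2]
    def proj(s,X):
        c=s.R@np.asarray(X,float)+s.t; return np.array([s.cx+s.f*c[0]/c[2],s.cy+s.f*c[1]/c[2]])
top,side=Cam("top"),Cam("side")
def mask(im,lo,hi,roi):
    h=cv2.cvtColor(im,cv2.COLOR_BGR2HSV); m=cv2.inRange(h,np.array(lo),np.array(hi))
    r=np.zeros_like(m); x0,y0,x1,y1=roi; r[y0:y1,x0:x1]=m[y0:y1,x0:x1]; return r
def big(m):
    cs=cv2.findContours(m,cv2.RETR_EXTERNAL,cv2.CHAIN_APPROX_NONE)[0]
    return max(cs,key=cv2.contourArea)
E
```

```text
(no output)
```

View pics/crop1.png

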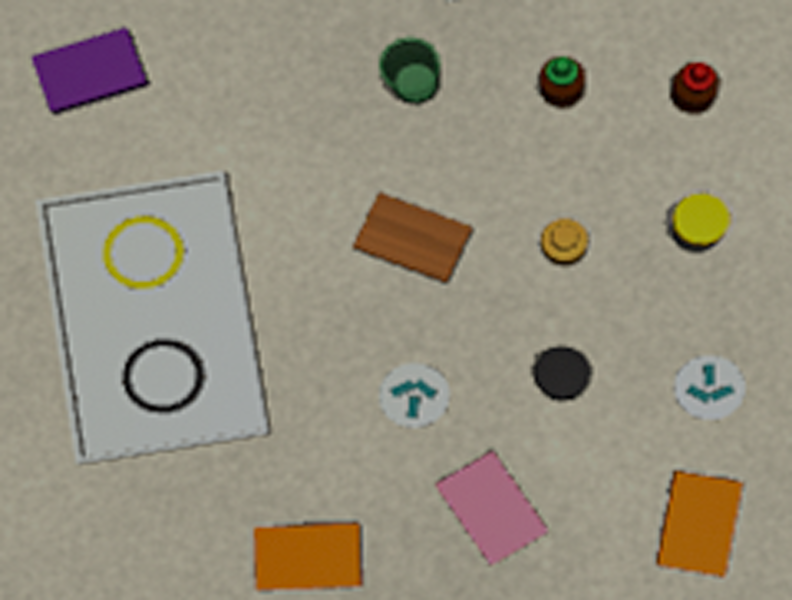

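View pics/crop2.png

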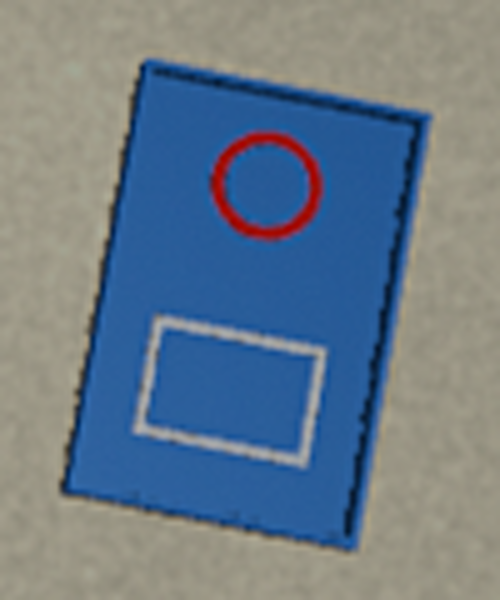

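The crop confirms that the brown board at (255,189) is wood-grained, and the other boards are plain purple, pink and orange. Next I measure everything.

```bash
cat > meas.py <<'E'
from h import *
T=cv2.imread("pics/top0.png"); S=cv2.imread("pics/side0.png")
print("camC",top.C.round(3),side.C.round(3),"base px",top.proj([0,0,0]).round(0))
def circ(c,z,cam=top):
    P=np.array([cam.plane(p[0],z)[:2] for p in c]); 
    (x,y),r=cv2.minEnclosingCircle(P.astype(np.float32)*1000); e=cv2.fitEllipse((P*1000).astype(np.float32))
    return (np.round([x,y],1),round(2*r,1),np.round(e[0],1),np.round(e[1],1))
def rep(n,lo,hi,roi,z,cam=top,im=T):
    m=mask(im,lo,hi,roi); c=big(m); print(n,cv2.contourArea(c),circ(c,z,cam)); return c
rep("yellow lid",(22,150,120),(36,255,255),(320,165,365,205),.050)
rep("black lid",(0,0,0),(180,90,70),(280,215,320,255),.050)
rep("brass",(10,100,60),(30,255,255),(285,172,318,208),.032)
rep("redcap",(0,150,110),(8,255,255),(325,120,355,155),.06)
rep("greencap",(45,90,60),(85,255,255),(290,120,315,150),.06)
rep("yellow ring",(20,80,90),(36,255,255),(155,175,195,210),.004)
rep("black ring",(0,0,0),(180,90,90),(162,218,196,252),.004)
m=mask(T,(0,120,90),(8,255,255),(405,160,440,195));print("red ring",circ(big(m),.004))
# outlines
m=mask(T,(0,0,130),(180,90,255),(395,200,437,237));c=big(m)
def rect(c,z):
    P=np.array([top.plane(p[0],z)[:2]*1000 for p in c]).astype(np.float32); r=cv2.minAreaRect(P); print("  rect",np.round(r[0],1),np.round(r[1],1),round(r[2],2))
    return r
print("outline",end='');rect(c,.004)
m=mask(T,(3,90,60),(17,255,255),(235,170,278,208));print("board",end='');rect(big(m),.014)
m=mask(T,(100,120,60),(125,255,255),(375,145,465,255));print("bluetray",end='');rect(big(m),.009)
# rings from side view
rep("S yellow ring",(20,80,90),(36,255,255),(200,320,250,360),.004,side,S)
rep("S black ring",(0,0,0),(180,90,90),(268,320,316,358),.004,side,S)
rep("S red ring",(0,100,80),(8,255,255),(250,158,276,175),.004,side,S)
E
python3 meas.py
```

```text
camC [3.450e-01 1.000e-03 1.207e+00] [0.447 0.654 0.467] base px [306. 446.]
yellow lid 193.0 (array([558.7, -95.4]), 36.2, array([558.7, -95.4]), array([34.3, 34.5]))
black lid 210.5 (array([4.493e+02, 3.000e-01]), 38.3, array([ 4.496e+02, -3.000e-01]), array([34.9, 36. ]))
brass 140.0 (array([549.1,  -4.6]), 32.0, array([548.9,  -5. ]), array([29.4, 30.2]))
redcap 23.5 (array([662.2, -97.4]), 20.0, array([661.9, -97. ]), array([16.7, 18. ]))
greencap 56.0 (array([669.1,  -6.9]), 20.6, array([669. ,  -7.2]), array([18.5, 19.3]))
yellow ring 435.5 (array([553.1, 283.3]), 55.7, array([553.3, 283.3]), array([53.4, 54.1]))
black ring 436.0 (array([459.5, 269.7]), 55.3, array([459.4, 269.5]), array([52.9, 53.2]))
red ring (array([ 574.9, -281.8]), 47.0, array([ 575. , -281.8]), array([45. , 45.1]))
outline  rect [ 482.2 -260.1] [79.3 55.1] 76.84
board  rect [557.3  97.9] [69.5 45.7] 65.51
bluetray  rect [ 521.5 -269.2] [130.9 200.4] 76.76
S yellow ring 938.0 (array([552.7, 284. ]), 56.6, array([552.9, 284.2]), array([54.7, 55.2]))
S black ring 895.5 (array([458.5, 270.7]), 56.1, array([458.4, 270.7]), array([54. , 54.8]))
S red ring 5.5 (array([ 573.4, -281.9]), 47.3, array([ 573.6, -282.9]), array([43.2, 45.1]))
```

The measured ring spacings are 94.8 and 95.2 mm against 95 mm nominal. Board, tray and ring sizes also fit. I'll cross-check the stock in the side view by projecting the axes.

```bash
python3 - <<'E'
from h import *
S=cv2.imread("pics/side0.png");T=cv2.imread("pics/top0.png")
O={"yel":(.5587,-.0954,.05,.038),"blk":(.4493,0,.05,.038),"brass":(.549,-.0048,.044,.032),"red":(.662,-.0972,.068,.032),"grn":(.669,-.007,.068,.032),"board":(.5573,.0979,.014,.0)}
for im,cam,n,(x0,y0,x1,y1) in ((S,side,"s",(150,160,350,290)),(T,top,"t",(230,110,370,260))):
    k=4; c=cv2.resize(im[y0:y1,x0:x1],None,fx=k,fy=k,interpolation=cv2.INTER_CUBIC)
    for x,y,h,d in O.values():
        if d==0: continue
        for z,r in ((0,d),(h,.018 if d==.032 else d)):
            if n=="s" and h==.068 and z: r=.012
            a=np.linspace(0,6.28,40); P=np.array([(cam.proj([x+r/2*np.cos(t),y+r/2*np.sin(t),z])-[x0,y0]+.5)*k for t in a])
            cv2.polylines(c,[P.astype(np.int32)],True,(255,0,255) if z else (255,255,0),1)
    cv2.imwrite(f"pics/ov_{n}.png",c)
E
```

```text
(no output)
```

View pics/ov_s.png

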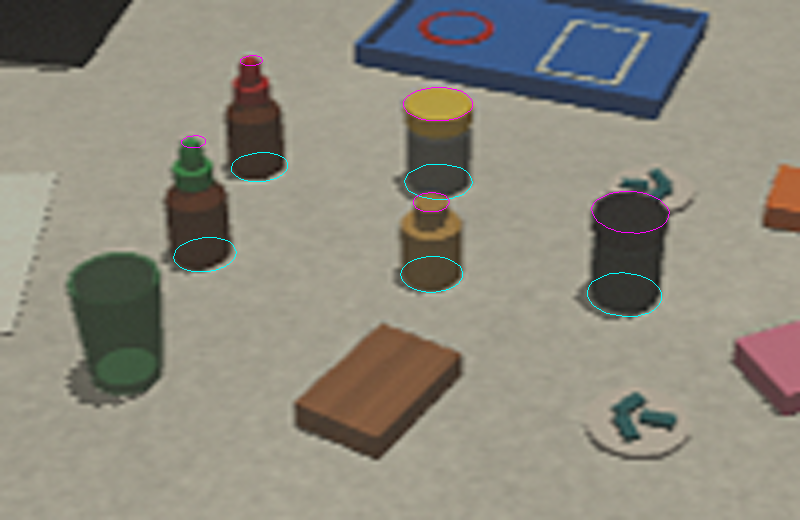

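View pics/ov_t.png

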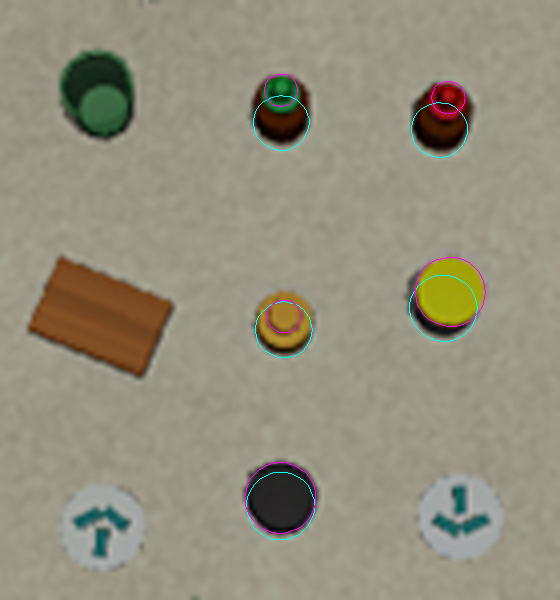

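The overlays agree within about 1 mm. The red bottle's base in the top view suggests x≈0.664, so I'll use that. Board first.

```bash
cat >> h.py <<'E'
def yawn(jaw):   # tool yaw for jaw axis at angle jaw (deg), nearest easily reachable
    best=None
    q=robot.observe()["q"]
    return [jaw+90,jaw-90]
def best_yaw(x,y,z,jaw):
    q=np.array(robot.observe()["q"]); c=[]
    for yw in (jaw+90,jaw-90,jaw+270):
        if not -180<=yw<=180: continue
        s=robot.ik([x,y,z],[180,0,yw])
        if s is not None: c.append((np.abs(np.array(s)-q).max(),yw))
    return min(c)[1]
ZC=.20
def say(m):
    o=robot.observe(); print(m,"t=%.1f"%o["time"],"pos",np.round(o["tool_pos"],4),"w=%.4f"%o["gripper_width"],"F",np.round(o["ft_force"],1))
def pick(x,y,z,jaw,op):
    yw=best_yaw(x,y,ZC,jaw); robot.move_pose([x,y,ZC],[180,0,yw]); robot.set_gripper(op)
    hit=robot.line_to([x,y,z],vel=.12,guard=8); say("down hit=%s"%hit)
    if hit: return False
    robot.set_gripper(0); say("closed")
    robot.line_to([x,y,ZC],vel=.2); say("lifted"); return True
def place(x,y,z,jaw,op):
    yw=best_yaw(x,y,ZC,jaw); robot.move_pose([x,y,ZC],[180,0,yw])
    robot.line_to([x,y,z+.012],vel=.15)
    hit=robot.line_to([x,y,z-.002],vel=.03,guard=4); say("placed hit=%s"%hit)
    robot.set_gripper(op)
    robot.line_to([x,y,ZC],vel=.2); say("up")
E
python3 - <<'E'
from h import *
pick(.5573,.0979,.0750,-24.5,.062)
f=robot.grab_frame("side"); cv2.imwrite("pics/s1.png",f)
E
```

```text
down hit=False t=3.8 pos [0.5579 0.0979 0.0759] w=0.0620 F [-0.5  0.   0.3]
closed t=4.1 pos [0.5582 0.0979 0.0763] w=0.0441 F [-0.4 -0.5  6.3]
lifted t=4.9 pos [0.5567 0.0979 0.1986] w=0.0441 F [-0.3 -0.5 -0.5]
```

View pics/s1.png

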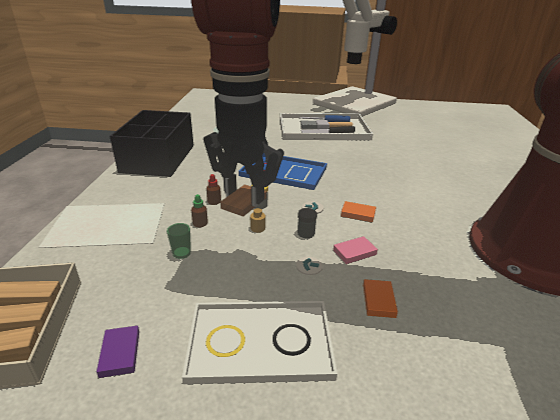

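The side view shows the board held flat between the fingers at (240,200). The way to the blue tray is clear, so I'll place it.

```bash
python3 - <<'E'
from h import *
place(.4822,-.2601,.0803,-13.16,.062)
robot.move_pose([.5,-.05,.3],[180,0,90])
for n in ("top","side"): cv2.imwrite(f"pics/{n}2.png",robot.grab_frame(n))
T=cv2.imread("pics/top2.png")
c=np.hstack([cv2.resize(T[140:260,370:470],None,fx=4,fy=4,interpolation=cv2.INTER_CUBIC)]); cv2.imwrite("pics/c2.png",c)
m=mask(T,(3,90,60),(17,255,255),(390,195,440,240));P=np.array([top.plane(p[0],.018)[:2]*1000 for p in big(m)]).astype(np.float32);print(cv2.minAreaRect(P)); say("")
E
```

```text
placed hit=True t=7.6 pos [ 0.4824 -0.2603  0.0804] w=0.0443 F [-1.7  0.1  4.7]
up t=8.7 pos [ 0.4819 -0.2598  0.1987] w=0.0618 F [-0.3  0.7  0.1]
((481.7194519042969, -258.5743408203125), (70.304443359375, 45.616146087646484), 77.28717041015625)
 t=9.7 pos [ 0.4998 -0.0511  0.2986] w=0.0619 F [-0.3  0.3  1. ]
```

View pics/c2.png

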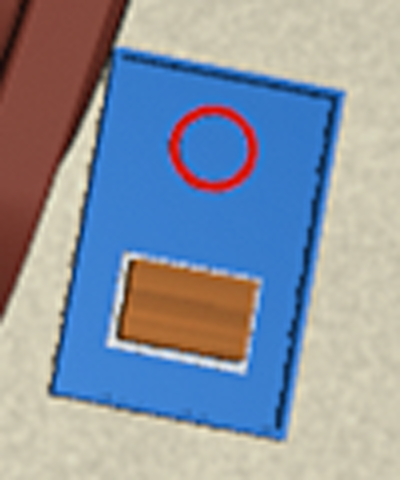

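```bash
python3 - <<'E'
from h import *
S=cv2.imread("pics/side2.png")
x0,y0,x1,y1=230,145,335,195;k=7
c=cv2.resize(S[y0:y1,x0:x1],None,fx=k,fy=k,interpolation=cv2.INTER_CUBIC)
S0=cv2.imread("pics/side0.png")
c0=cv2.resize(S0[y0:y1,x0:x1],None,fx=k,fy=k,interpolation=cv2.INTER_CUBIC)
def dr(c,w,h,z,cx,cy,a,col,cam=side):
    a=np.radians(a);R=np.array([[np.cos(a),-np.sin(a)],[np.sin(a),np.cos(a)]])
    P=[]
    for u,v in((-1,-1),(1,-1),(1,1),(-1,1)):
        q=R@[u*w/2,v*h/2]+[cx,cy];P.append((cam.proj([*q,z])-[x0,y0]+.5)*k)
    cv2.polylines(c,[np.array(P).astype(np.int32)],True,col,1)
dr(c0,.054,.078,.004,.4822,-.2601,-13.16,(0,255,255))
dr(c0,.200,.130,.014,.5215,-.2692,-13.16,(0,255,0))
dr(c,.046,.07,.018,.4817,-.2586,-12.7,(0,255,255))
dr(c,.046,.07,.018,.4822,-.2601,-13.16,(255,0,255))
cv2.imwrite("pics/c3.png",np.vstack([c0,c])[:600*2])
print(np.vstack([c0,c]).shape)
m=mask(S,(3,90,60),(17,255,255),(270,155,325,190));cc=big(m);print(cv2.contourArea(cc),cv2.boundingRect(cc))
E
python3 -c "
import cv2;i=cv2.imread('pics/c3.png');cv2.imwrite('pics/c3s.png',cv2.resize(i,None,fx=.85,fy=.85))"
```

```text
(700, 735, 3)
233.5 (286, 162, 24, 18)
```

View pics/c3s.png

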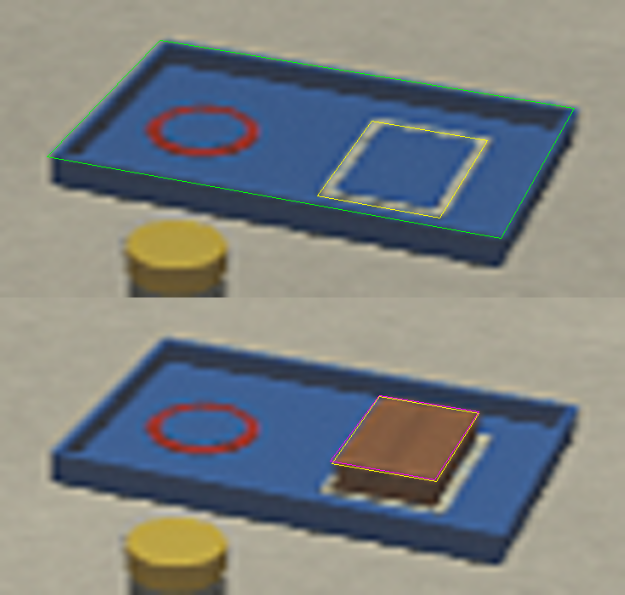

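The board's top matches the drawn target in the side view to about a pixel, so it is lined up. Now the brass weight goes on it.

```bash
python3 - <<'E'
from h import *
if pick(.549,-.0048,.0775,0,.050):
    place(.482,-.2598,.0785+.018,-13.16,.050)
robot.move_pose([.5,-.05,.3],[180,0,90])
for n in ("top","side"): cv2.imwrite(f"pics/{n}3.png",robot.grab_frame(n))
T=cv2.imread("pics/top3.png");S=cv2.imread("pics/side3.png")
k=6
a=cv2.resize(T[185:255,375:445],None,fx=k,fy=k,interpolation=cv2.INTER_CUBIC);b=cv2.resize(S[130:200,260:330],None,fx=k,fy=k,interpolation=cv2.INTER_CUBIC)
def el(c,cam,o,x,y,z,d,col):
    P=np.array([(cam.proj([x+d/2*np.cos(t),y+d/2*np.sin(t),z])-o+.5)*k for t in np.linspace(0,6.28,40)]); cv2.polylines(c,[P.astype(np.int32)],True,col,1)
for z,d in((.050,.032),(.062,.018)):
    el(a,top,[375,185],.482,-.2598,z,d,(255,0,255)); el(b,side,[260,130],.482,-.2598,z,d,(255,0,255))
cv2.imwrite("pics/c4.png",np.hstack([a,b])[:, :800])
E
```

```text
down hit=False t=11.7 pos [ 0.5496 -0.0049  0.0784] w=0.0502 F [ 0.7 -0.8 -0.2]
closed t=12.0 pos [ 0.5498 -0.0049  0.0787] w=0.0302 F [-0.6  0.1  6.8]
lifted t=12.8 pos [ 0.5484 -0.0047  0.1984] w=0.0300 F [-1.  -0.1 -2.3]
placed hit=True t=15.0 pos [ 0.4822 -0.2601  0.0967] w=0.0302 F [-0.3  0.7  5.7]
up t=16.0 pos [ 0.4817 -0.2596  0.1989] w=0.0503 F [-1.1  0.7 -0. ]
```

View pics/c4.png

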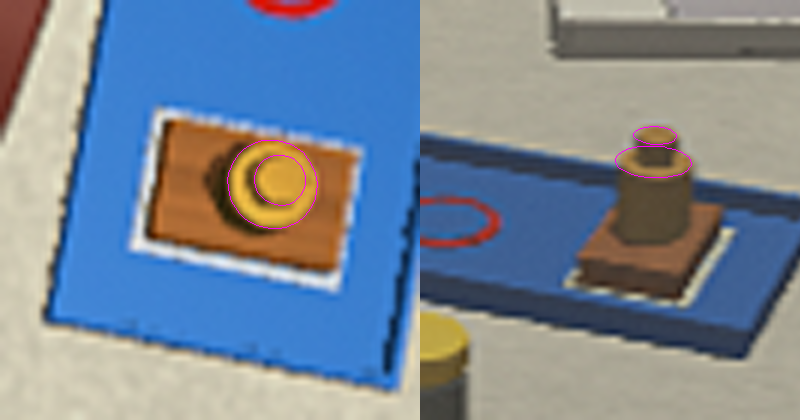

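The weight is upright and coincides with the target circles in both views. Next the red bottle.

```bash
python3 - <<'E'
from h import *
if pick(.6642,-.0970,.077,0,.050):
    place(.5747,-.2817,.0785+.004,76.84,.050)
robot.move_pose([.5,.0,.3],[180,0,90])
for n in ("top","side"): cv2.imwrite(f"pics/{n}4.png",robot.grab_frame(n))
T=cv2.imread("pics/top4.png");S=cv2.imread("pics/side4.png")
k=6
a=cv2.resize(T[145:215,390:460],None,fx=k,fy=k,interpolation=cv2.INTER_CUBIC);b=cv2.resize(S[120:190,235:305],None,fx=k,fy=k,interpolation=cv2.INTER_CUBIC)
def el(c,cam,o,x,y,z,d,col):
    P=np.array([(cam.proj([x+d/2*np.cos(t),y+d/2*np.sin(t),z])-o+.5)*k for t in np.linspace(0,6.28,40)]); cv2.polylines(c,[P.astype(np.int32)],True,col,1)
for z,d in((.004,.032),(.040,.032),(.072,.010)):
    el(a,top,[390,145],.5747,-.2817,z,d,(255,0,255)); el(b,side,[235,120],.5747,-.2817,z,d,(255,0,255))
cv2.imwrite("pics/c5.png",np.hstack([a,b])[:, :800])
E
```

```text
down hit=False t=19.2 pos [ 0.6648 -0.0972  0.0781] w=0.0499 F [-0.  -0.9  0.6]
closed t=19.5 pos [ 0.6649 -0.0972  0.0782] w=0.0306 F [-0.1  0.1  6.2]
lifted t=20.3 pos [ 0.6636 -0.0968  0.1983] w=0.0305 F [-0.2  0.3 -1.3]
placed hit=True t=22.9 pos [ 0.5749 -0.2818  0.0822] w=0.0303 F [-1.   1.6  5.1]
up t=24.0 pos [ 0.5743 -0.2814  0.1986] w=0.0501 F [-0.6 -0.7 -0.5]
```

View pics/c5.png

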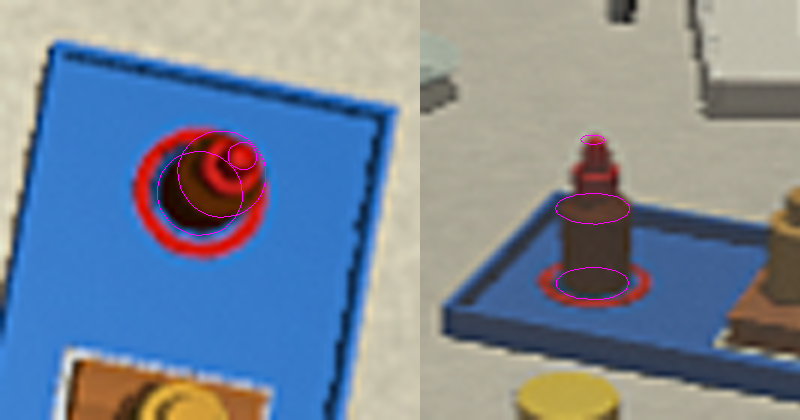

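The bottle is upright and inside the red ring, with its circles coinciding to about 1 mm. Now both jars, gripped by their lids.

```bash
python3 - <<'E'
from h import *
if pick(.4493,-.0002,.093,0,.055):
    place(.4592,.2700,.0945+.004,98.2,.055)
    if pick(.5587,-.0954,.093,0,.055):
        place(.5530,.2836,.0945+.004,98.2,.055)
robot.move_pose([.45,-.1,.3],[180,0,90])
for n in ("top","side"): cv2.imwrite(f"pics/{n}5.png",robot.grab_frame(n))
T=cv2.imread("pics/top5.png");S=cv2.imread("pics/side5.png")
k=4
a=cv2.resize(T[165:265,140:220],None,fx=k,fy=k,interpolation=cv2.INTER_CUBIC);b=cv2.resize(S[285:385,195:315],None,fx=k,fy=k,interpolation=cv2.INTER_CUBIC)
def el(c,cam,o,x,y,z,d,col):
    P=np.array([(cam.proj([x+d/2*np.cos(t),y+d/2*np.sin(t),z])-o+.5)*k for t in np.linspace(0,6.28,40)]); cv2.polylines(c,[P.astype(np.int32)],True,col,1)
for x,y in((.4592,.27),(.553,.2836)):
  for z,d in((.004,.036),(.054,.038)):
    el(a,top,[140,165],x,y,z,d,(255,0,255)); el(b,side,[195,285],x,y,z,d,(255,0,255))
cv2.imwrite("pics/c6.png",np.hstack([a,b])[:, :800])
E
```

```text
down hit=False t=27.1 pos [ 4.498e-01 -3.000e-04  9.380e-02] w=0.0546 F [ 0.8 -0.1  0.3]
closed t=27.4 pos [ 4.499e-01 -4.000e-04  9.410e-02] w=0.0359 F [-0.8  0.7  6.2]
lifted t=28.1 pos [ 4.490e-01 -1.000e-04  1.989e-01] w=0.0359 F [-0.1 -0.2 -1.2]
placed hit=True t=32.9 pos [0.4595 0.2701 0.0982] w=0.0361 F [-0.7 -0.1  5.1]
up t=33.9 pos [0.4589 0.2699 0.1989] w=0.0551 F [-0.   0.1 -0.2]
down hit=False t=36.5 pos [ 0.5592 -0.0956  0.0939] w=0.0548 F [-0.2 -0.3  0. ]
closed t=36.8 pos [ 0.5593 -0.0957  0.0943] w=0.0360 F [-1.7  0.5  6.6]
lifted t=37.5 pos [ 0.5583 -0.0952  0.1988] w=0.0362 F [-0.9  0.  -1.5]
placed hit=True t=40.1 pos [0.5532 0.2837 0.0983] w=0.0360 F [-0.  -0.5  4.4]
up t=41.1 pos [0.5527 0.2835 0.1988] w=0.0550 F [ 0.2  0.3 -0.5]
```

View pics/c6.png

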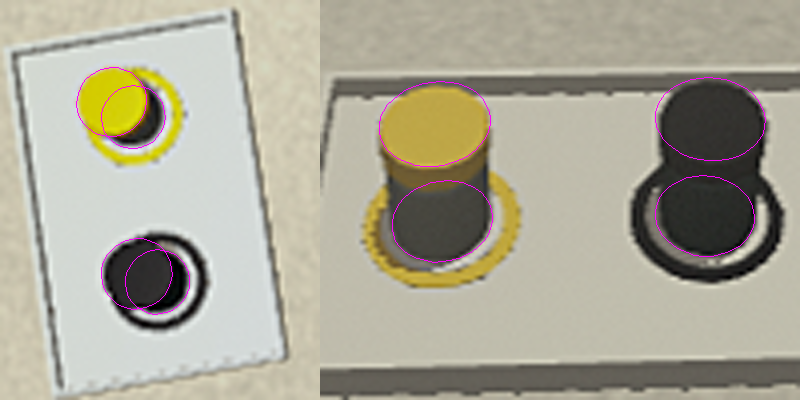

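View pics/top5.png

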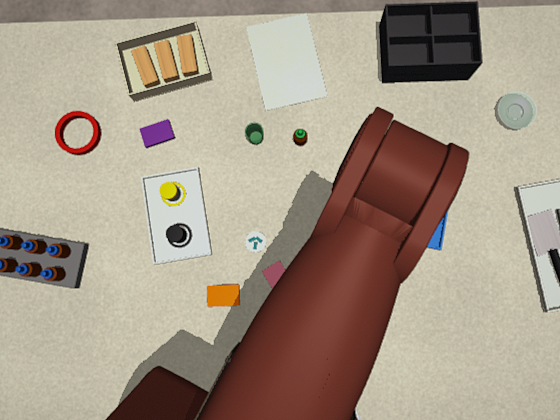

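View pics/side5.png

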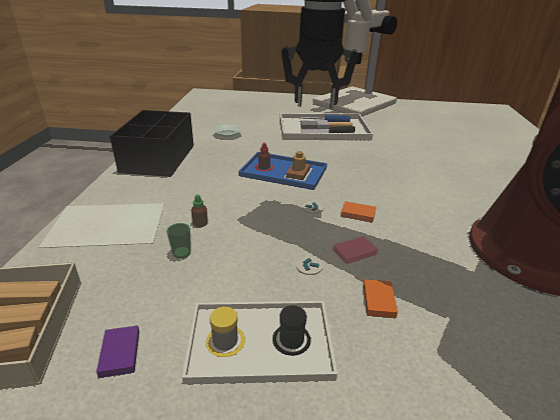

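```bash
python3 - <<'E'
from h import *
T=cv2.imread("pics/top5.png");S=cv2.imread("pics/side5.png")
def lidc(im,cam,lo,hi,roi,n):
    m=cv2.morphologyEx(mask(im,lo,hi,roi),cv2.MORPH_OPEN,cv2.getStructuringElement(cv2.MORPH_ELLIPSE,(7,7)))
    P=np.array([cam.plane(p[0],.054)[:2]*1000 for p in big(m)]).astype(np.float32); e=cv2.fitEllipse(P); print(n,np.round(e[0],1),np.round(e[1],1))
lidc(T,top,(20,120,120),(36,255,255),(155,175,195,210),"yel target 553.0 283.6:")
lidc(T,top,(0,0,28),(180,90,75),(162,218,196,252),"blk target 459.2 270.0:")
lidc(S,side,(18,120,150),(36,255,255),(205,300,245,330),"side yel")
lidc(S,side,(0,0,0),(180,110,48),(275,300,312,325),"side blk")
g=cv2.imread("pics/top0.png")
for n,roi in(("green",(290,120,315,150)),("beaker",(240,118,270,150))):
    for im in(g,T):
        m=mask(im,(45,60,30),(90,255,255),roi);print(n,cv2.minEnclosingCircle(big(m))[0])
E
```

```text
yel target 553.0 283.6: [552.8 282.7] [35.  36.4]
blk target 459.2 270.0: [458.6 268.6] [31.4 33.9]
side yel [552.7 285.4] [35.1 35.5]Traceback (most recent call last):
  File "<stdin>", line 9, in <module>
  File "<stdin>", line 5, in lidc
  File "h.py", line 18, in big
    return max(cs,key=cv2.contourArea)
ValueError: max() iterable argument is empty
```

```bash
python3 - <<'E'
from h import *
robot.move_pose([.40,.0,.35],[180,0,90])
T=robot.grab_frame("top");cv2.imwrite("pics/top6.png",T)
g=cv2.imread("pics/top0.png")
for n,roi in(("green",(290,120,315,150)),("beaker",(240,118,270,150))):
    for im in(g,T):
        m=mask(im,(45,60,30),(90,255,255),roi);print(n,cv2.minEnclosingCircle(big(m))[0])
say("")
E
```

```text
green (299.80767822265625, 133.38461303710938)
green (299.95098876953125, 133.3431396484375)
beaker (254.0, 133.0)
beaker (254.2083282470703, 132.9166717529297)
 t=45.2 pos [ 4.002e-01 -1.000e-04  3.497e-01] w=0.0549 F [ 0.1 -1.1 -0.1]
```

View pics/top6.png

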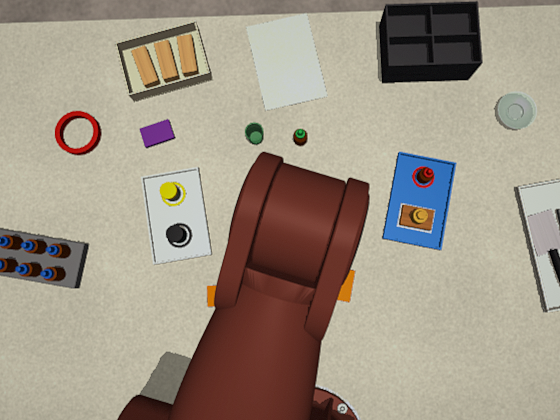

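The last picture shows both kits in place: red bottle (424,176), weight on board (418,216), yellow jar (172,192) and black jar (178,235). The beaker (254,133) and green bottle (300,133) have not moved. I'm handing in.

```bash
python3 -c "
from plant import robot
print(robot.job_done(), robot.observe()['time'])"
```

```text
the job is handed in; nothing more can be done
the job is handed in; nothing more can be done
```

Both kits are made up and the job is handed in, at about 45 s on the robot's clock. In the blue tray, the wooden board lies in the cream outline with the brass weight on it, and the red-capped bottle stands on the red ring. In the white tray, the black-lidded and yellow-lidded jars stand on their rings.

**Board:** the side view matched the target to about a pixel. The top view put its centre 1.6 mm off and its angle 0.4° off, so the two views disagree slightly, but within the 2 mm calibration.

**Weight, bottle and jars:** each stands upright.
- The weight and bottle were checked by overlay in both views and sit within about 1 mm of their targets.
- The yellow jar's lid measured 0.9 mm off in the top view and 1.8 mm off the other way in the side view.
- The black jar's lid measured about 1.5 mm off in the top view. Its side-view measurement failed because the colour mask found nothing, so there I checked it only by overlay, which fitted.

**Left in place:** the green-capped bottle and the beaker moved by no more than about 0.2 px between the first and last pictures.

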